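# Key the tray stop into the hidden groove of the guide rail

## Task

Take the tray stop (the grey grip with a toothed tongue) and slip its tongue under the hood of the guide rail, setting the tooth gently on the hidden floor near either end of the rail. Keeping light contact, drag it along the rail until the tooth drops into the one groove, stop there, let the stop's foot come fully down flat on the ledge, and let go. Never force it against the rail, and leave the other things on the bench where they are.

Things in the scene. Friction and masses are not known exactly. Their poses are not given: they have to be found in the camera images.
- stop: Loose tray stop, 0.2 to 0.4 kg, standing upright. Origin: centre of its foot's underside; z up, +x the way its tongue points. Steel foot 36 (x) x 50 (y) x 12 (z) mm; above it a grey plastic grip 22 (x) x 34 (y) mm from z = 12 to 107 mm; a flat steel tongue 12 mm wide sticks out along +x to x = 56 mm, between z = 12 and 20 mm, with a tooth under its end.
- stop_tooth (a point): Centre of the tooth's underside, at (50, 0, 1) mm in the stop's frame. The tooth is a steel block under the tongue's end, 12 mm (x) by 12 mm (y), x = 44 to 56 mm, its underside at z = 1 mm.
- stop_grip (a point): Point to hold, on the grip's axis, at (0, 0, 85) mm in the stop's frame. Best gripped across the 22 mm (jaws closing along the stop's x) and this high, so that the fingers clear the rail's hood.
- rail: Steel guide rail fixed to the bench, 360 mm long (y), open mouth facing -x (the robot). Origin: on the bench; x across, y along from its middle, z up. Base plate 10 mm thick, x = -52 to 46 mm. At x = 0 a step up to the inner floor at z = 20 mm. Over it a hood: roof from x = -6 to 46 mm, underside z = 48 mm, top 52 mm; back wall at x = 42 mm; ends closed. The mouth is 28 mm high.
- rail_floor (a point): Middle of the hidden level floor, rail frame (28, 0, 20) mm: it spans x = 0 to 42 mm at z = 20 mm. One groove, 16 mm wide along y, 10 mm deep, from x = 16 to 42 mm, hidden under the hood; its middle is anywhere from y = -50 to 50 mm, another place each time; the floor is unbroken elsewhere. Near an end means the tooth over 70 mm from the middle (|y|); the tooth fits up to |y| = 165 mm.
- rail_ledge (a point): On the ledge (base plate in front of the step, top z = 10 mm), rail frame (-22, 0, 10) mm. Stop squared to the rail, origin at rail x = -22 mm: tooth over the middle of the floor; on the floor its origin is at z = 19 mm; tooth in the groove, foot flat on the ledge, z = 10 mm. It slips in with its origin at z = 20 to 27 mm. All is rigid; over 25 N between stop and rail is forcing.
- plain_post: Loose bystander: foot and grip like the stop's (36 x 50 x 12 mm and 22 x 34 mm up to 107 mm) but without a tongue. Origin: centre of its underside.
- tape: Loose bystander: empty cardboard tape core lying flat, 70 mm across, 30 mm high. Origin: centre of its underside.
- thermo: Loose bystander on the left: white round thermometer puck, 60 mm across, 16 mm high. Origin: centre of its underside.
- brush: Loose bystander on the right: small hand brush lying down. Origin: under its middle.

How it is judged:
By the outcome, as a careful person would: the job done as asked, in the order asked, and still so for the second after the job is handed in, with the robot touching nothing.
It also fails if it takes over 61 s, if anything falls off the work surface, if the arm or the gripper's body presses on something with over 40 N, if the wrist force passes 120 N, or if a joint passes its speed limit or range.

## Robot

A 6-joint arm with a two-finger parallel gripper is mounted at the origin on the work surface. World frame = base frame: x ahead of the robot, y to its left, z up, the work surface at z = 0. Lengths are in m, angles in degrees, forces in N, time in s.
With the tool pointing down it reaches from about 0.375 to 0.9 m from the base axis. Payload 3.1 kg.
Tool frame: the origin (TCP) lies at the very end of the fingers, on their centre line; the grasp point (between the pads) lies 19 mm behind it; z points along the fingers, y is the direction in which the jaws open and shut (so a half turn about z gives the same grasp; the last joint's range is limited). The gripper opens to 85 mm and grips with 20 to 120 N. Pads are 22 mm wide; open, the fingers measure 114 mm over their backs; the gripper's body (76 mm by 85 mm) begins 54 mm behind the grasp point. The pads swing forward as they close: fully open they stand 13 mm farther back than shut.
Start: joints at [63.398, 30.224, 82.088, -0, 67.689, -10.227], TCP at [0.176, 0.6, 0.231] pointing down, gripper open.
Joint ranges: [-176.69, 176.69], [-43.24, 126.21], [12.49, 139.97], [-82, 262], [0, 151.66], [-163.58, 163.58]. Speed limits (degrees/s): [159.86, 159.86, 180, 180, 180, 180].

## Interface

Orientations are given as a 3x3 rotation matrix whose columns are the frame's x, y, z axes.
In Python, from bench import env gives the robot as it stands.
- The arm moves only by the tool send_rows, never from a script. Its argument "series" is a list of rows, each an object with "delta_pos": the shift along the tool's x, y, z in cm, a list of three; "yaw": the turn about the tool's z in rad; "jaw": the finger opening in cm, from 0 to 8.54. In form: [{"delta_pos": [tx, ty, tz], "yaw": yaw, "jaw": jaw}, ...]. A call has exactly 10 rows; each row shifts and turns the commanded pose from where the row before left it, along the tool's axes as they then stand; what a row does not reach is not made up. A row lasts 1/8 s, in which the tool goes at most 62.5 mm and 10.7 degrees, less where a joint would pass 70% of its speed; a pose out of reach is approached as far as the arm can. A call with a gripper value outside its range is refused whole. The fingers move at their own pace and stop on an object; "force" is the grip in N (left out, the last holds). Time passes only in rows, so rows that do not move let the fingers close, or fill a call up. It gives the time, the measured TCP pose, the force and the opening at its end, in the units of the state.
- env.get_state(): the state, without advancing time (a new reading comes with each control period).
- env.snapshot(name): name is "side" or "top" or "wrist"; returns a dict with "image" (400x640x3 uint8, blue, green, red), "camera_matrix" (3x3 intrinsics, pixels), "xyz" and "attitude" of the camera in the world. Camera axes: x right, y up, looking along -z (the intrinsics and any distortion apply to the point x, -y, -z); pixel columns grow to the right and rows downward; lengths in m; the calibration is good to about 2 mm. A picture is of the moment at which its call begins. There is no depth.
- env.close_job(): hands the job in, once; it reports no verdict.
The state is a dict: "time_s": time; "joints": joint angles; "joint_velocities": joint speeds; "tau": joint torques, N m; "eef_pos": TCP position; "ee_rot": TCP orientation; "ft_force": force on the tool from outside, world axes, zero at the start; "wrist_torque": the same for the moment, N m; "width": opening from 0.0 (shut) to 1.0 (fully open).
Only numpy, scipy, OpenCV 4.12 (cv2) and the standard library are available. Lean on these libraries where they do the work, as an engineer would, in place of code of your own. Each camera call takes 0.05 s, during which the arm holds its last target.

## Working session

There is one attempt and no reset: what is moved stays moved. The work goes in short steps, Python scripts to look and compute and a tool call to move; the robot and the scene stay as the last step left them, time stands still between calls to the robot, and variables do not carry over. Pictures are saved under pics/ and viewed, and the job is handed in when it is done.

Besides the shell and the picture viewer there is one more tool, called after ">>>" in YAML: its name, and indented under it one key for each argument. send_rows: Moves the arm, as the interface text tells. Its arguments: {"type":"object","properties":{"series":{"type":"array","items":{"type":"object","properties":{"delta_pos":{"type":"array","items":{"type":"number"}},"yaw":{"type":"number"},"jaw":{"type":"number"}}}},"force":{"type":"number"}},"required":["series"]}

```bash
mkdir -p pics; python3 - <<'E'
from bench import env
import cv2
s=env.get_state()
print({k:s[k] for k in('time_s','eef_pos','ee_rot','ft_force','width')})
for n in('top','side','wrist'):
    r=env.snapshot(n); cv2.imwrite(f'pics/{n}0.png',r['image']); print(n,r['camera_matrix'],r['xyz'],r['attitude'],[k for k in r])
E
```

```text
{'time_s': 0.0, 'eef_pos': array([0.17583786, 0.59900294, 0.23033355]), 'ee_rot': array([[-9.59438681e-01,  2.81915707e-01, -9.75361312e-04],
       [ 2.81917127e-01,  9.59436793e-01, -1.94238980e-03],
       [ 3.88207336e-04, -2.13857497e-03, -9.99997638e-01]]), 'ft_force': array([0.00883694, 0.39576269, 0.05479936]), 'width': 1.002096520944832}
top [[484.97784807   0.         322.83169235]
 [  0.         484.97784807 197.60181274]
 [  0.           0.           1.        ]] [0.46939967 0.01199717 1.32698359] [[-0.00133613  0.99645513 -0.08411528]
 [-0.9999798  -0.00185408 -0.00607981]
 [-0.00621422  0.08410546  0.99643748]] ['image', 'camera_matrix', 'xyz', 'attitude']
side [[430.83511119   0.         321.10637543]
 [  0.         430.83511119 204.55059897]
 [  0.           0.           1.        ]] [ 0.36709232 -0.78445607  0.75119921] [[ 0.97034788  0.14962844 -0.18983233]
 [-0.24165294  0.61797914 -0.74813477]
 [ 0.00537018  0.77182453  0.6358129 ]] ['image', 'camera_matrix', 'xyz', 'attitude']
wrist [[312.27852168   0.         320.00460925]
 [  0.         312.27852168 198.65767375]
 [  0.           0.           1.        ]] [0.10640635 0.61954151 0.37232143] [[ 0.2826376  -0.92029979 -0.27048899]
 [ 0.95921888  0.27002233  0.08358871]
 [-0.00388861 -0.28308346  0.9590874 ]] ['image', 'camera_matrix', 'xyz', 'attitude']
```

View pics/top0.png

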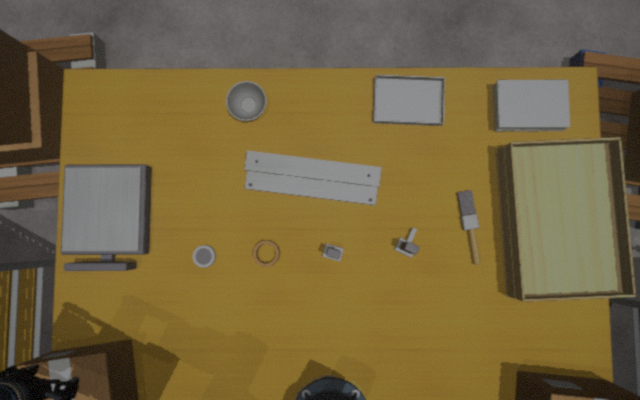

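View pics/side0.png

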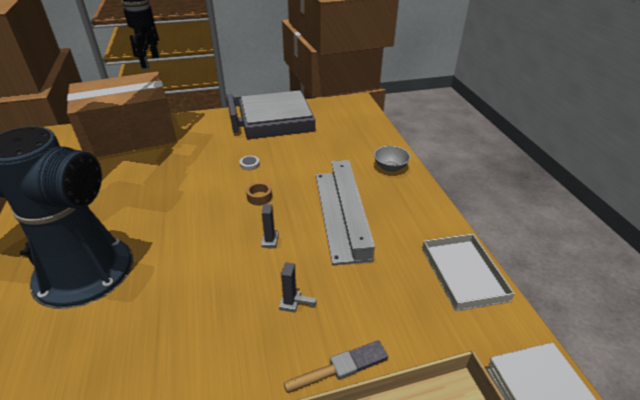

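View pics/wrist0.png

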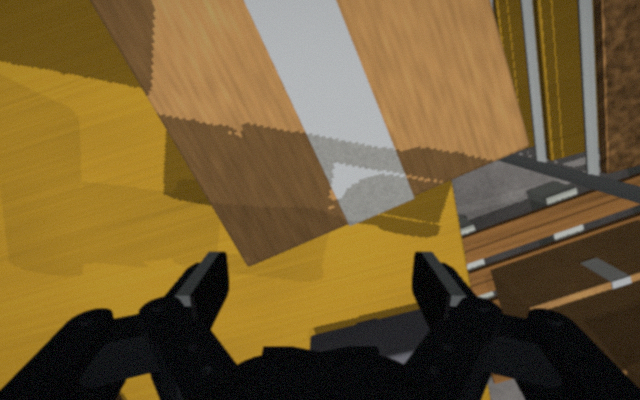

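Top view: the stop is at about (406,246) with its tongue toward (412,230). The post is at (333,252), the tape at (266,252), the puck at (203,256), and the rail has corners near (246,152), (381,166), (376,204) and (246,188). I'll zoom in next.

```bash
python3 - <<'E'
import cv2,numpy as np
t=cv2.imread('pics/top0.png');s=cv2.imread('pics/side0.png')
a=cv2.resize(t[140:215,235:395],(800,375),interpolation=cv2.INTER_CUBIC)
b=cv2.resize(t[220:265,380:430],(500,450),interpolation=cv2.INTER_CUBIC)
cv2.imwrite('pics/a.png',a);cv2.imwrite('pics/b.png',b)
c=cv2.resize(s[255:320,265:330],(520,520),interpolation=cv2.INTER_CUBIC);cv2.imwrite('pics/c.png',c)
d=cv2.resize(s[150:275,305:385],(384,600),interpolation=cv2.INTER_CUBIC);cv2.imwrite('pics/d.png',d)
E
```

```text
(no output)
```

View pics/a.png

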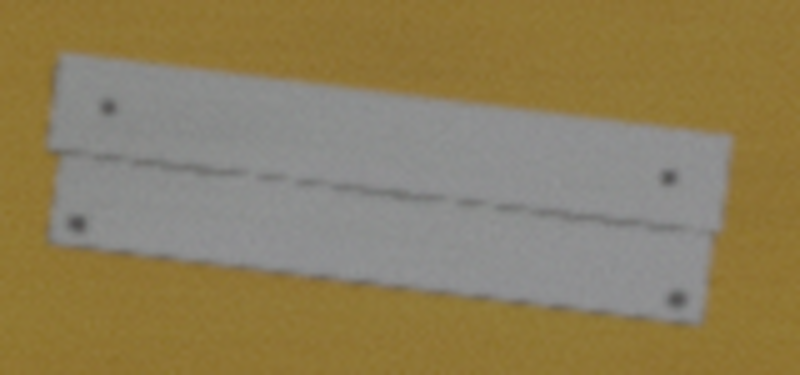

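View pics/b.png

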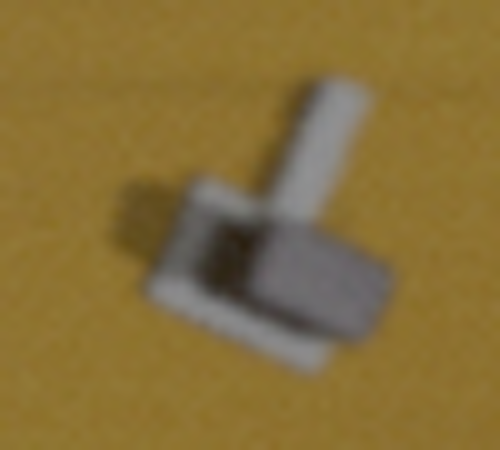

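View pics/c.png

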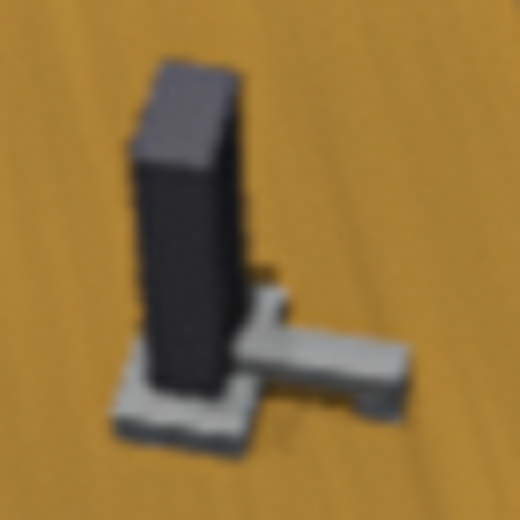

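View pics/d.png

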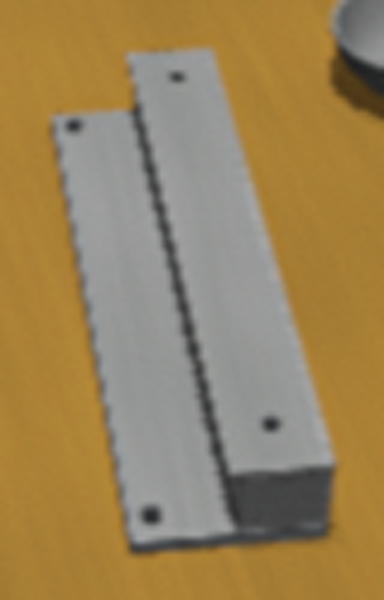

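```bash
cat > h.py <<'E'
import numpy as np,cv2
CAM={'top':(484.97784807,322.83169235,197.60181274,[0.46939967,0.01199717,1.32698359],[[-0.00133613,0.99645513,-0.08411528],[-0.9999798,-0.00185408,-0.00607981],[-0.00621422,0.08410546,0.99643748]]),
'side':(430.83511119,321.10637543,204.55059897,[0.36709232,-0.78445607,0.75119921],[[0.97034788,0.14962844,-0.18983233],[-0.24165294,0.61797914,-0.74813477],[0.00537018,0.77182453,0.6358129]])}
def cast(n,px,z):
    f,cx,cy,p,R=CAM[n]; u,v=px
    d=np.array(R)@np.array([(u-cx)/f,-(v-cy)/f,-1]); p=np.array(p)
    return p+d*(z-p[2])/d[2]
def crop(p,s,o): return ((p[0]+.5)/s-.5+o[0],(p[1]+.5)/s-.5+o[1])
E
python3 - <<'E'
from h import *
A=lambda p,z:cast('top',crop(p,5,(235,140)),z)
B=lambda p,z:cast('top',crop(p,10,(380,220)),z)
C=lambda p,z:cast('side',crop(p,8,(265,255)),z)
D=lambda p,z:cast('side',crop(p,4.8,(305,150)),z)
np.set_printoptions(precision=4,suppress=True)
def rail(hood,ledge,n):
    h=np.array(hood);l=np.array(ledge)
    print(n);print(h[:,:2]);print(l[:,:2])
    # h: TL,TR,BR,BL (TL=+y back)
    y=(h[0]-h[1]+h[3]-h[2])[:2]; print('len',np.linalg.norm(y)/2,'wid',np.linalg.norm((h[0]+h[1]-h[2]-h[3])/2)); y/=np.linalg.norm(y)
    x=np.array([y[1],-y[0]]); 
    c=h[:,:2].mean(0)-0.020*x; print('yaw',np.degrees(np.arctan2(x[1],x[0])),'origin by hood',c)
    yl=(l[0]-l[1])[:2];print('ledge len',np.linalg.norm(yl),'yaw',np.degrees(np.arctan2(-yl[0],yl[1])),'origin by ledge',l[:,:2].mean(0)+.052*x)
rail([A(p,.052) for p in [(60,52),(733,133),(722,231),(48,150)]],[A(p,.01) for p in[(48,242),(703,323)]],'top')
rail([D(p,.052) for p in [(212,48),(335,463),(228,474),(127,52)]],[D(p,.01) for p in[(52,117),(130,543)]],'side')
for n,F,g,t in(('top',B,[(262,222),(397,265),(372,343),(245,297)],[(318,75),(372,92)]),('side',C,[(165,62),(242,70),(212,168),(133,162)],[(410,342),(395,382)])):
    G=np.array([F(p,.107)for p in g])[:,:2];T=np.array([F(p,.02)for p in t])[:,:2]
    print(n,'grip',G.mean(0),np.linalg.norm(G[0]-G[1]),np.linalg.norm(G[1]-G[2]),'tongue end',T.mean(0),np.linalg.norm(T[0]-T[1]))
    d=T.mean(0)-G.mean(0);print('dist',np.linalg.norm(d),'yaw',np.degrees(np.arctan2(d[1],d[0])))
print('foot top',[B(p,.012)[:2] for p in[(203,178),(145,290),(318,375)]])
print('foot side',[C(p,.012)[:2] for p in[(112,408),(250,430)]])
E
```

```text
top
[[ 0.7046  0.2226]
 [ 0.6603 -0.1351]
 [ 0.608  -0.1287]
 [ 0.652   0.2284]]
[[ 0.6073  0.2349]
 [ 0.5623 -0.1224]]
len 0.36006904568500164 wid 0.05278142853277838
yaw -7.042949203220641 origin by hood [0.6364 0.0493]
ledge len 0.3600972532916556 yaw -7.180233609909926 origin by ledge [0.6364 0.0499]
side
[[ 0.7044  0.2198]
 [ 0.6582 -0.1353]
 [ 0.6065 -0.1303]
 [ 0.6529  0.2277]]
[[ 0.6065  0.2298]
 [ 0.5609 -0.1246]]
len 0.3595737932082946 wid 0.0520217541144886
yaw -7.402509498204896 origin by hood [0.6357 0.0481]
ledge len 0.3572328731621181 yaw -7.331634658631464 origin by ledge [0.6352 0.0459]
top grip [ 0.4462 -0.2019] 0.03523200937553025 0.020463254158409647 tongue end [ 0.4976 -0.225 ] 0.015126895307116027
dist 0.05629930510666888 yaw -24.250614494827182
side grip [ 0.4469 -0.2064] 0.019751032871940265 0.03292258465284556 tongue end [ 0.4965 -0.2269] 0.013603536283252005
dist 0.0536462554535412 yaw -22.43863628767717
foot top [array([ 0.4723, -0.1878]), array([ 0.4423, -0.1717]), array([ 0.4195, -0.2179])]
foot side [array([ 0.4204, -0.2173]), array([ 0.4542, -0.2328])]
```

>>> send_rows:
  series:
    - {"delta_pos":[-5.0,-0.9,0],"yaw":0.085,"jaw":7}
    - {"delta_pos":[-5.0,-0.9,0],"yaw":0.085,"jaw":7}
    - {"delta_pos":[-5.0,-0.9,0],"yaw":0.085,"jaw":7}
    - {"delta_pos":[-5.0,-0.9,0],"yaw":0.085,"jaw":7}
    - {"delta_pos":[-5.0,-0.9,0],"yaw":0.085,"jaw":7}
    - {"delta_pos":[-5.0,-0.9,0],"yaw":0.085,"jaw":7}
    - {"delta_pos":[-5.0,-0.9,0],"yaw":0.085,"jaw":7}
    - {"delta_pos":[-5.0,-0.9,0],"yaw":0.085,"jaw":7}
    - {"delta_pos":[-5.0,-0.9,0],"yaw":0.085,"jaw":7}
    - {"delta_pos":[-5.0,-0.9,0],"yaw":0.085,"jaw":7}
  force: 40

```text
time_s: 1.4
eef_pos: [0.5036, 0.2288, 0.2311]
ee_rot: [[-0.419, 0.908, 0.0], [0.908, 0.419, 0.0], [-0.0, 0.0, -1.0]]
ft_force: [-0.3, -1.1, 0.2]
width: 0.821
```

```bash
cat >> h.py <<'E'
RO=np.array([.636,.0485]);RY=np.radians(-7.2)
RX=np.array([np.cos(RY),np.sin(RY)]);RYV=np.array([-RX[1],RX[0]])
def rep(tgt=None,yaw=None):
    from bench import env
    np.set_printoptions(precision=4,suppress=True)
    s=env.get_state();R=np.array(s['ee_rot']);p=np.array(s['eef_pos'])
    a=np.degrees(np.arctan2(R[1,1],R[0,1]))
    d=p[:2]-RO
    print('t',s['time_s'],'p',p,'yang',round(a,2),'tilt',R[:2,2],'F',s['ft_force'],'M',s['wrist_torque'],'w',s['width'],'railxy mm',1e3*d@RX,1e3*d@RYV)
    if tgt is not None: print('delta tool cm',R.T@(np.array(tgt)-p)*100)
    if yaw is not None: print('yaw rad',np.radians(a-yaw))
    return s
def rw(x,y,z): # rail mm -> world
    q=RO+RX*x/1e3+RYV*y/1e3; return [q[0],q[1],z/1e3]
E
python3 -c "
from h import *
rep([.4465,-.204,.15],-24.5)"
```

```text
t 1.4 p [0.5036 0.2288 0.2311] yang 24.76 tilt [0.0001 0.    ] F [-0.2596 -1.1213  0.1751] M [-0.0118 -0.0544  0.0074] w 0.8211185714840644 railxy mm -153.93448708383016 162.33519110364833
delta tool cm [-36.9131 -23.3162   8.1091]
yaw rad 0.8597396915470784
```

>>> send_rows:
  series:
    - {"delta_pos":[-4.5,-0.85,0],"yaw":0.086,"jaw":6}
    - {"delta_pos":[-4.5,-0.85,0],"yaw":0.086,"jaw":6}
    - {"delta_pos":[-4.5,-0.85,0],"yaw":0.086,"jaw":6}
    - {"delta_pos":[-4.5,-0.85,0],"yaw":0.086,"jaw":6}
    - {"delta_pos":[-4.5,-0.85,0],"yaw":0.086,"jaw":6}
    - {"delta_pos":[-4.5,-0.85,0],"yaw":0.086,"jaw":6}
    - {"delta_pos":[-4.5,-0.85,0],"yaw":0.086,"jaw":6}
    - {"delta_pos":[-4.5,-0.85,0],"yaw":0.086,"jaw":6}
    - {"delta_pos":[-4.5,-0.85,0],"yaw":0.086,"jaw":6}
    - {"delta_pos":[-3.0,-0.5,0],"yaw":0.086,"jaw":6}

```text
time_s: 2.65
eef_pos: [0.4489, -0.1982, 0.2312]
ee_rot: [[0.416, 0.909, -0.0], [0.909, -0.416, -0.0], [-0.0, -0.0, -1.0]]
ft_force: [-0.5, -0.0, -0.3]
width: 0.707
```

```bash
python3 -c "
from h import *
rep([.4465,-.204,.15],-24.5)
from bench import env
r=env.snapshot('wrist');cv2.imwrite('pics/w1.png',r['image']);print(r['xyz'],r['attitude'])
cv2.imwrite('pics/t1.png',env.snapshot('side')['image'])"
```

```text
t 2.65 p [ 0.4489 -0.1982  0.2312] yang -24.6 tilt [-0.0002 -0.0002] F [-0.5498 -0.0293 -0.2557] M [-0.0231 -0.0305 -0.0192] w 0.7074682496560895 railxy mm -154.70684969958955 -268.2221801733485
delta tool cm [-0.6237  0.0237  8.1197]
yaw rad -0.0017342258640066976
[ 0.479  -0.1325  0.373 ] [[ 0.9089  0.3991  0.1207]
 [-0.417   0.8708  0.2603]
 [-0.0012 -0.2869  0.9579]]
```

View pics/w1.png

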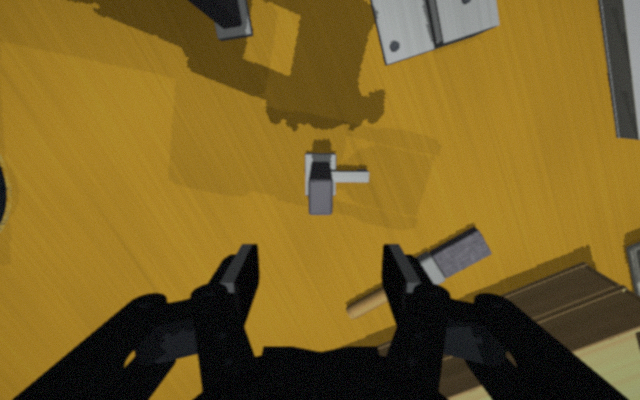

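The wrist view shows the grip top at about (320,195), between the jaws, with the tongue pointing right to (369,177), almost exactly along the jaw axis. I'll cross-check the position by ray.

```bash
python3 -c "
from h import *
p=np.array([.479,-.1325,.373]);R=np.array([[.9089,.3991,.1207],[-.417,.8708,.2603],[-.0012,-.2869,.9579]])
def c(u,v,z):
  d=R@np.array([(u-320)/312.28,-(v-198.66)/312.28,-1]);return p+d*(z-p[2])/d[2]
i=cv2.imread('pics/w1.png')
cv2.imwrite('pics/w1z.png',cv2.resize(i[145:225,285:385],(800,640)[:2],interpolation=cv2.INTER_CUBIC)[:600])
q=[(309,177),(332,177),(332,214),(310,214)]
print(np.mean([c(*a,.107) for a in q],0),[np.linalg.norm(c(*q[k],.107)-c(*q[k-1],.107)) for k in range(4)])
T=c(369.5,177,.02);print(T)
"
```

```text
[ 0.44718393 -0.20267805  0.107     ] [np.float64(0.034153282660494236), np.float64(0.02003603670499401), np.float64(0.03414779301016069), np.float64(0.019855080376613952)]
[ 0.49742733 -0.2285112   0.02      ]
```

View pics/w1z.png

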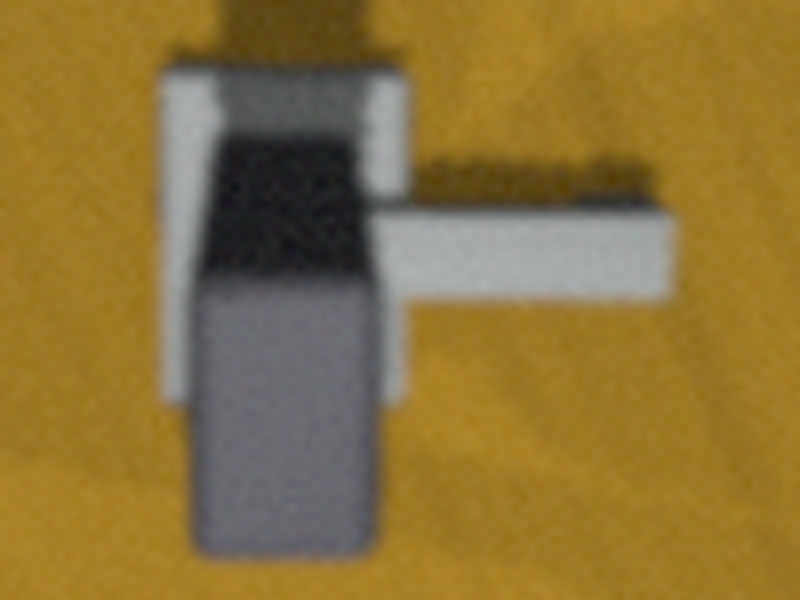

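>>> send_rows:
  series:
    - {"delta_pos":[-0.25,0.03,2],"yaw":0,"jaw":6}
    - {"delta_pos":[-0.27,0,3],"yaw":0,"jaw":6}
    - {"delta_pos":[0,0,4],"yaw":0,"jaw":6}
    - {"delta_pos":[0,0,3.5],"yaw":0,"jaw":6}
    - {"delta_pos":[0,0,2.5],"yaw":0,"jaw":6}
    - {"delta_pos":[0,0,1.5],"yaw":0,"jaw":5}
    - {"delta_pos":[0,0,0],"yaw":0,"jaw":4}
    - {"delta_pos":[0,0,0],"yaw":0,"jaw":3}
    - {"delta_pos":[0,0,0],"yaw":0,"jaw":1}
    - {"delta_pos":[0,0,0],"yaw":0,"jaw":1}
  force: 40

```text
time_s: 4.0
eef_pos: [0.4484, -0.2016, 0.0672]
ee_rot: [[0.412, 0.911, 0.002], [0.911, -0.412, -0.001], [-0.0, 0.002, -1.0]]
ft_force: [0.5, 0.7, 4.1]
width: 0.254
```

>>> send_rows:
  series:
    - {"delta_pos":[0,0,0],"yaw":0,"jaw":1}
    - {"delta_pos":[0,0,0],"yaw":0,"jaw":1}
    - {"delta_pos":[0,0,0],"yaw":0,"jaw":1}
    - {"delta_pos":[0,0,-0.3],"yaw":0,"jaw":1}
    - {"delta_pos":[0,0,-0.7],"yaw":0,"jaw":1}
    - {"delta_pos":[0,0,-1],"yaw":0,"jaw":1}
    - {"delta_pos":[0,0,-1],"yaw":0,"jaw":1}
    - {"delta_pos":[0,0,-1],"yaw":0,"jaw":1}
    - {"delta_pos":[0,0,-1],"yaw":0,"jaw":1}
    - {"delta_pos":[0,0,0],"yaw":0,"jaw":1}

```text
time_s: 5.25
eef_pos: [0.4485, -0.2017, 0.1173]
ee_rot: [[0.412, 0.911, 0.002], [0.911, -0.412, -0.001], [-0.001, 0.002, -1.0]]
ft_force: [-0.7, -0.2, -3.6]
width: 0.249
```

```bash
python3 -c "
from h import *
rep()
from bench import env
r=env.snapshot('wrist');cv2.imwrite('pics/w2.png',r['image'])
cv2.imwrite('pics/s2.png',env.snapshot('side')['image'])"
```

```text
t 5.25 p [ 0.4485 -0.2017  0.1173] yang -24.34 tilt [ 0.0018 -0.0014] F [-0.6693 -0.1996 -3.6294] M [ 0.0522 -0.0211  0.0276] w 0.249064758389712 railxy mm -154.70253772998015 -271.70231305607535
```

View pics/s2.png

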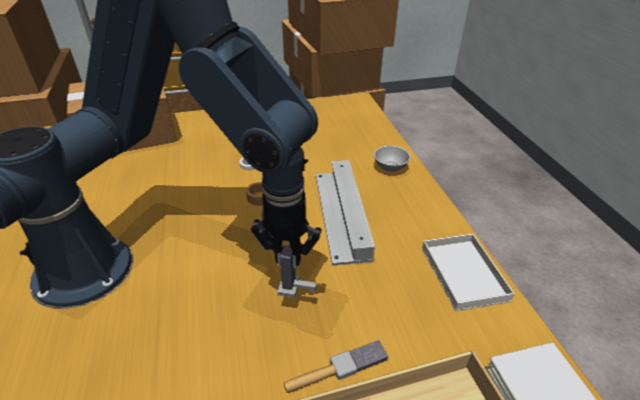

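View pics/w2.png

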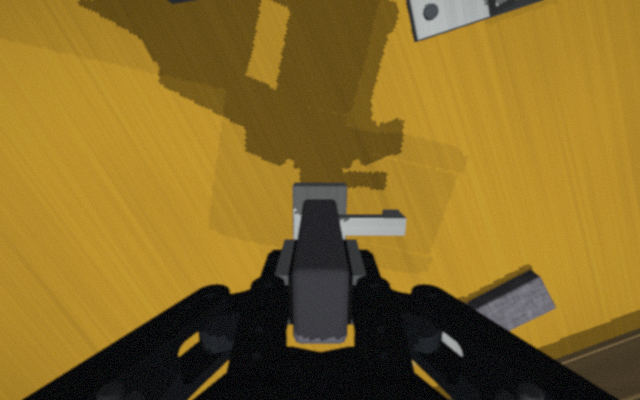

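Stop is held and lifted (about 3.6 N on the wrist). I'll now compute the move to the pre-insertion point, rail (-85,-95).

```bash
python3 -c "
from h import *
s=rep(rw(-85,-95,94),-7.2)
# constant step simulation: find d(tool) for 9 rows with yaw -.0332 each
R=np.array(s['ee_rot']);p=np.array(s['eef_pos']);w=-0.0331
from scipy.spatial.transform import Rotation as Q
S=np.zeros((3,3));A=R.copy()
for k in range(9):
  S+=A;A=A@Q.from_euler('z',w).as_matrix()
print(np.linalg.solve(S,np.array(rw(-85,-95,94))-p)*100)
"
```

```text
t 5.35 p [ 0.4478 -0.2013  0.1164] yang -24.35 tilt [ 0. -0.] F [-0.5628 -0.1302 -2.647 ] M [ 0.0196 -0.0135 -0.0373] w 0.253427270450649 railxy mm -155.3838640336714 -271.38581779517193
delta tool cm [18.9299  1.5233  2.2427]
yaw rad -0.29936722436565855
[2.0701 0.4471 0.2492]
```

>>> send_rows:
  series:
    - {"delta_pos":[2.07,0.45,0.25],"yaw":-0.033,"jaw":1}
    - {"delta_pos":[2.07,0.45,0.25],"yaw":-0.033,"jaw":1}
    - {"delta_pos":[2.07,0.45,0.25],"yaw":-0.033,"jaw":1}
    - {"delta_pos":[2.07,0.45,0.25],"yaw":-0.033,"jaw":1}
    - {"delta_pos":[2.07,0.45,0.25],"yaw":-0.033,"jaw":1}
    - {"delta_pos":[2.07,0.45,0.25],"yaw":-0.033,"jaw":1}
    - {"delta_pos":[2.07,0.45,0.25],"yaw":-0.033,"jaw":1}
    - {"delta_pos":[2.07,0.45,0.25],"yaw":-0.033,"jaw":1}
    - {"delta_pos":[2.07,0.45,0.25],"yaw":-0.035,"jaw":1}
    - {"delta_pos":[0,0,0],"yaw":0,"jaw":1}

```text
time_s: 6.6
eef_pos: [0.5399, -0.0339, 0.093]
ee_rot: [[0.124, 0.992, -0.002], [0.992, -0.124, 0.001], [0.0, -0.002, -1.0]]
ft_force: [-1.7, 0.2, -3.5]
width: 0.254
```

```bash
python3 -c "
from h import *
for k in range(3): rep(rw(-85,-95,90.5),-7.2)
from bench import env
r=env.snapshot('wrist');cv2.imwrite('pics/w3.png',r['image']);print(r['xyz'],r['attitude'])
cv2.imwrite('pics/s3.png',env.snapshot('side')['image'])
i=cv2.imread('pics/s3.png')[200:330,230:400];cv2.imwrite('pics/s3z.png',cv2.resize(i,(680,520),interpolation=cv2.INTER_CUBIC))"
```

```text
t 6.6 p [ 0.5399 -0.0339  0.093 ] yang -7.1 tilt [-0.0016  0.0005] F [-1.6593  0.1585 -3.5191] M [-0.0126 -0.0289  0.0464] w 0.25383094140127055 railxy mm -85.04911522784323 -93.83055961970483
delta tool cm [-0.117   0.0051  0.2497]
yaw rad 0.0018025048370424812
t 6.6 p [ 0.5399 -0.0339  0.093 ] yang -7.1 tilt [-0.0016  0.0005] F [-1.6593  0.1585 -3.5191] M [-0.0126 -0.0289  0.0464] w 0.25383094140127055 railxy mm -85.04911522784323 -93.83055961970483
delta tool cm [-0.117   0.0051  0.2497]
yaw rad 0.0018025048370424812
t 6.6 p [ 0.5399 -0.0339  0.093 ] yang -7.1 tilt [-0.0016  0.0005] F [-1.6593  0.1585 -3.5191] M [-0.0126 -0.0289  0.0464] w 0.25383094140127055 railxy mm -85.04911522784323 -93.83055961970483
delta tool cm [-0.117   0.0051  0.2497]
yaw rad 0.0018025048370424812
[0.5489 0.0377 0.2349] [[ 0.9922  0.1182  0.0387]
 [-0.1243  0.9509  0.2834]
 [-0.0033 -0.286   0.9582]]
```

View pics/w3.png

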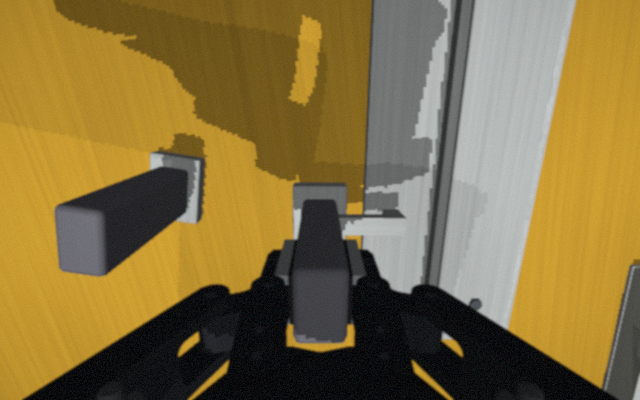

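View pics/s3z.png

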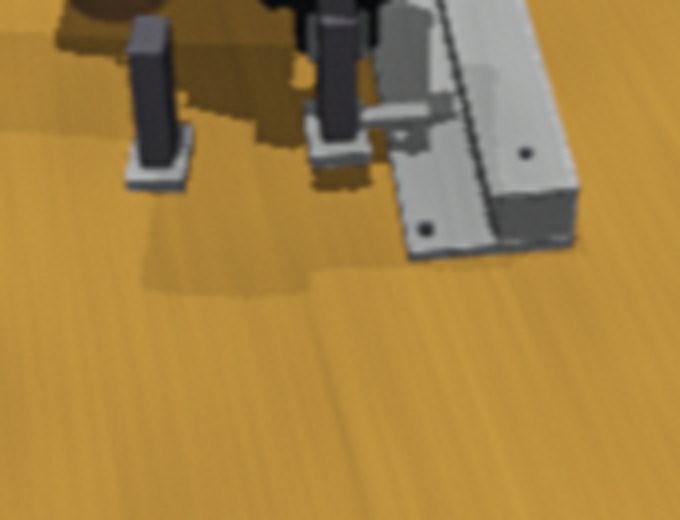

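The wrist view shows the tongue at (405,222), short of the hood edge, which runs from about (475,0) to (440,290). The ledge edge runs (372,0) to (366,185). I'll use these edges to check the rail pose independently.

```bash
python3 -c "
from h import *
i=cv2.imread('pics/w3.png');g=cv2.cvtColor(i,cv2.COLOR_BGR2GRAY).astype(int);hsv=cv2.cvtColor(i,cv2.COLOR_BGR2HSV)
p=np.array([.5489,.0377,.2349]);R=np.array([[.9922,.1182,.0387],[-.1243,.9509,.2834],[-.0033,-.286,.9582]])
def c(u,v,z):
  d=R@np.array([(u-320)/312.28,-(v-198.66)/312.28,-1]);return p+d*(z-p[2])/d[2]
for nm,z,ex in(('ledge',.01,-52),('hoodfront',.052,-6),('hoodback',.052,46)):
  P=[]
  for v in range(5,170,10):
    row=hsv[v]
    if nm=='ledge': u=next(u for u in range(345,400) if row[u,1]<90)
    elif nm=='hoodback': u=next(u for u in range(640-100,400,-1) if 0)if 0 else next(u for u in range(520,600) if row[u,1]>120)
    else:
      seg=g[v,445:490]; u=445+int(np.argmax(np.diff(seg)))+1
    q=c(u-.5,v,z)[:2];d=q-RO;P.append((d@RX*1e3,d@RYV*1e3))
  P=np.array(P);f=np.polyfit(P[:,1],P[:,0],1);r=P[:,0]-np.polyval(f,P[:,1]);k=abs(r)<2;f=np.polyfit(P[k,1],P[k,0],1)
  print(nm,'expect x',ex,'got at y=-90,0',np.polyval(f,[-90,0]),'yaw err deg',-np.degrees(f[0]),'n',k.sum(),r.std(),'ys',P[0,1],P[-1,1])
for e in [(405,222)]:
  q=c(*e,.046)[:2]-RO;print('tongue end',q@RX*1e3,q@RYV*1e3)
"
```

```text
ledge expect x -52 got at y=-90,0 [-53.35885101 -53.12982582] yaw err deg -0.14580196116082786 n 17 0.19809185465845944 ys 39.41683119229603 -63.13034506083538
hoodfront expect x -6 got at y=-90,0 [-6.65121424 -6.60099188] yaw err deg -0.03197255058168413 n 17 0.17703333447236666 ys 28.02345621787699 -55.293863783774796
hoodback expect x 46 got at y=-90,0 [45.47983315 45.61933253] yaw err deg -0.08880806381138959 n 17 0.1711272458760763 ys 28.030797298748787 -55.208437557301394
tongue end -30.780721135343 -93.61821930700364
```

>>> send_rows:
  series:
    - {"delta_pos":[0.5,0.3,0.15],"yaw":0.003,"jaw":1}
    - {"delta_pos":[0.5,0.6,0.1],"yaw":0,"jaw":1}
    - {"delta_pos":[0,0.8,0],"yaw":0,"jaw":1}
    - {"delta_pos":[0,0.8,0],"yaw":0,"jaw":1}
    - {"delta_pos":[0,0.8,0],"yaw":0,"jaw":1}
    - {"delta_pos":[0,0.8,0],"yaw":0,"jaw":1}
    - {"delta_pos":[0,0.8,0],"yaw":0,"jaw":1}
    - {"delta_pos":[0,0.8,0],"yaw":0,"jaw":1}
    - {"delta_pos":[0,0.5,0],"yaw":0,"jaw":1}
    - {"delta_pos":[0,0,0],"yaw":0,"jaw":1}

```text
time_s: 7.95
eef_pos: [0.6033, -0.0334, 0.0913]
ee_rot: [[0.129, 0.992, 0.0], [0.992, -0.129, -0.0], [-0.0, 0.0, -1.0]]
ft_force: [0.3, -0.3, -3.3]
width: 0.254
```

```bash
python3 -c "
from h import *
rep(rw(-22.5,-82,86.2),-7.25)
from bench import env
r=env.snapshot('wrist');cv2.imwrite('pics/w4.png',r['image'])
rep()"
```

```text
t 7.95 p [ 0.6033 -0.0334  0.0913] yang -7.39 tilt [ 0.0003 -0.0001] F [ 0.3088 -0.3193 -3.328 ] M [0.0348 0.0429 0.0263] w 0.2542589670048756 railxy mm -22.173086606685914 -85.34821123039639
delta tool cm [ 0.3347 -0.034   0.5078]
yaw rad -0.002451668566697526
t 8.0 p [ 0.6028 -0.0332  0.0912] yang -7.39 tilt [-0.0005  0.0001] F [ 0.5995 -1.0816 -4.0905] M [-0.0299  0.0024  0.0029] w 0.25409416881772007 railxy mm -22.742979209438708 -85.25758941677853
```

View pics/w4.png

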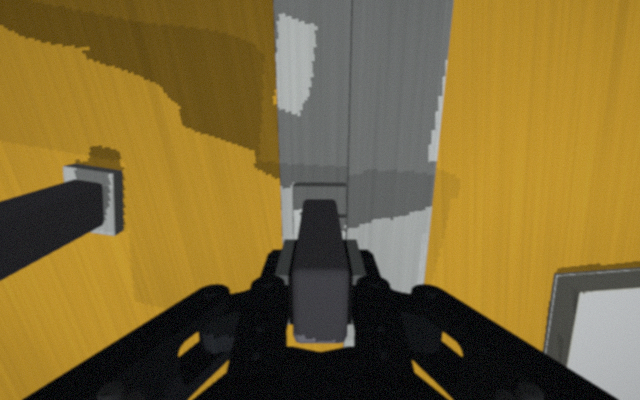

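The tongue is under the hood with the foot parallel to it, and there is no contact force. Lowering gently.

>>> send_rows:
  series:
    - {"delta_pos":[0.1,0,0.05],"yaw":0,"jaw":1}
    - {"delta_pos":[0.1,0,0.05],"yaw":0,"jaw":1}
    - {"delta_pos":[0,0,0.05],"yaw":0,"jaw":1}
    - {"delta_pos":[0,0,0.05],"yaw":0,"jaw":1}
    - {"delta_pos":[0,0,0.04],"yaw":0,"jaw":1}
    - {"delta_pos":[0,0,0.04],"yaw":0,"jaw":1}
    - {"delta_pos":[0,0,0.04],"yaw":0,"jaw":1}
    - {"delta_pos":[0,0,0.04],"yaw":0,"jaw":1}
    - {"delta_pos":[0,0,0.02],"yaw":0,"jaw":1}
    - {"delta_pos":[0,0,0],"yaw":0,"jaw":1}

```text
time_s: 9.25
eef_pos: [0.6032, -0.0313, 0.0875]
ee_rot: [[0.129, 0.992, 0.0], [0.992, -0.129, 0.0], [0.0, 0.0, -1.0]]
ft_force: [0.8, -0.1, -3.5]
width: 0.256
```

```bash
python3 -c "
from h import *
rep()"
```

```text
t 9.25 p [ 0.6032 -0.0313  0.0875] yang -7.39 tilt [0. 0.] F [ 0.7963 -0.1109 -3.4507] M [-0.0135  0.0173  0.0685] w 0.25602181615954095 railxy mm -22.543370905792834 -83.30951828631616
```

>>> send_rows:
  series:
    - {"delta_pos":[0,0,0.02],"yaw":0,"jaw":1}
    - {"delta_pos":[0,0,0.02],"yaw":0,"jaw":1}
    - {"delta_pos":[0,0,0.02],"yaw":0,"jaw":1}
    - {"delta_pos":[0,0,0.02],"yaw":0,"jaw":1}
    - {"delta_pos":[0,0,0.02],"yaw":0,"jaw":1}
    - {"delta_pos":[0,0,0.02],"yaw":0,"jaw":1}
    - {"delta_pos":[0,0,0],"yaw":0,"jaw":1}
    - {"delta_pos":[0,0,0],"yaw":0,"jaw":1}
    - {"delta_pos":[0,0,0],"yaw":0,"jaw":1}
    - {"delta_pos":[0,0,0],"yaw":0,"jaw":1}

```text
time_s: 10.5
eef_pos: [0.6032, -0.0313, 0.0865]
ee_rot: [[0.129, 0.992, 0.0], [0.992, -0.129, -0.0], [-0.0, 0.0, -1.0]]
ft_force: [-1.7, 0.4, 2.0]
width: 0.253
```

```bash
python3 -c "
from h import *
rep()"
```

```text
t 10.5 p [ 0.6032 -0.0313  0.0865] yang -7.39 tilt [ 0.0001 -0.0001] F [-1.7493  0.4178  1.9943] M [ 0.0117  0.1727 -0.0538] w 0.25269454798274177 railxy mm -22.561871728840927 -83.29057454890255
```

Contact is light: Fz went from -3.5 to +2.0, about 5.5 N on the floor, at rail y = -83. Dragging towards +y, quickly up to about -60.

>>> send_rows:
  series:
    - {"delta_pos":[0.1,0,0],"yaw":0,"jaw":1}
    - {"delta_pos":[0.2,0,0],"yaw":0,"jaw":1}
    - {"delta_pos":[0.3,0,0],"yaw":0,"jaw":1}
    - {"delta_pos":[0.3,0,0],"yaw":0,"jaw":1}
    - {"delta_pos":[0.3,0,0],"yaw":0,"jaw":1}
    - {"delta_pos":[0.3,0,0],"yaw":0,"jaw":1}
    - {"delta_pos":[0.3,0,0],"yaw":0,"jaw":1}
    - {"delta_pos":[0.3,0,0],"yaw":0,"jaw":1}
    - {"delta_pos":[0.2,0,0],"yaw":0,"jaw":1}
    - {"delta_pos":[0,0,0],"yaw":0,"jaw":1}

```text
time_s: 11.75
eef_pos: [0.6063, -0.0082, 0.0864]
ee_rot: [[0.128, 0.992, 0.0], [0.992, -0.128, 0.0], [0.0, 0.0, -1.0]]
ft_force: [-0.4, -1.8, 0.8]
width: 0.249
```

```bash
python3 -c "
from h import *
rep()"
```

```text
t 11.75 p [ 0.6063 -0.0082  0.0864] yang -7.38 tilt [0.0003 0.0002] F [-0.3603 -1.8278  0.8214] M [-0.3413 -0.1697 -0.1038] w 0.2493114080475062 railxy mm -22.401502153208597 -60.01606604346315
```

>>> send_rows:
  series:
    - {"delta_pos":[0.05,0,0.02],"yaw":0,"jaw":1}
    - {"delta_pos":[0.06,0,0],"yaw":0,"jaw":1}
    - {"delta_pos":[0.06,0,0],"yaw":0,"jaw":1}
    - {"delta_pos":[0.06,0,0],"yaw":0,"jaw":1}
    - {"delta_pos":[0.06,0,0],"yaw":0,"jaw":1}
    - {"delta_pos":[0.06,0,0],"yaw":0,"jaw":1}
    - {"delta_pos":[0.06,0,0],"yaw":0,"jaw":1}
    - {"delta_pos":[0.05,0,0],"yaw":0,"jaw":1}
    - {"delta_pos":[0.04,0,0],"yaw":0,"jaw":1}
    - {"delta_pos":[0,0,0],"yaw":0,"jaw":1}

```text
time_s: 13.0
eef_pos: [0.6069, -0.0035, 0.0862]
ee_rot: [[0.129, 0.992, 0.0], [0.992, -0.129, -0.0], [-0.0, 0.0, -1.0]]
ft_force: [-1.1, -4.9, 4.8]
width: 0.253
```

>>> send_rows:
  series:
    - {"delta_pos":[0.04,0,-0.01],"yaw":0,"jaw":1}
    - {"delta_pos":[0.05,0,0],"yaw":0,"jaw":1}
    - {"delta_pos":[0.05,0,0],"yaw":0,"jaw":1}
    - {"delta_pos":[0.05,0,0],"yaw":0,"jaw":1}
    - {"delta_pos":[0.05,0,0],"yaw":0,"jaw":1}
    - {"delta_pos":[0.05,0,0],"yaw":0,"jaw":1}
    - {"delta_pos":[0.05,0,0],"yaw":0,"jaw":1}
    - {"delta_pos":[0.05,0,0],"yaw":0,"jaw":1}
    - {"delta_pos":[0.05,0,0],"yaw":0,"jaw":1}
    - {"delta_pos":[0,0,0],"yaw":0,"jaw":1}

```text
time_s: 14.25
eef_pos: [0.6074, 0.0009, 0.0862]
ee_rot: [[0.129, 0.992, 0.0], [0.992, -0.129, 0.0], [0.0, 0.0, -1.0]]
ft_force: [0.2, -2.9, 2.6]
width: 0.252
```

>>> send_rows:
  series:
    - {"delta_pos":[0.05,0,0],"yaw":0,"jaw":1}
    - {"delta_pos":[0.05,0,0],"yaw":0,"jaw":1}
    - {"delta_pos":[0.05,0,0],"yaw":0,"jaw":1}
    - {"delta_pos":[0.05,0,0],"yaw":0,"jaw":1}
    - {"delta_pos":[0.05,0,0],"yaw":0,"jaw":1}
    - {"delta_pos":[0.05,0,0],"yaw":0,"jaw":1}
    - {"delta_pos":[0.05,0,0],"yaw":0,"jaw":1}
    - {"delta_pos":[0.05,0,0],"yaw":0,"jaw":1}
    - {"delta_pos":[0.05,0,0],"yaw":0,"jaw":1}
    - {"delta_pos":[0,0,0],"yaw":0,"jaw":1}

```text
time_s: 15.5
eef_pos: [0.6078, 0.0053, 0.0862]
ee_rot: [[0.129, 0.992, -0.0], [0.992, -0.129, 0.0], [0.0, -0.0, -1.0]]
ft_force: [-1.2, -2.5, 3.4]
width: 0.255
```

>>> send_rows:
  series:
    - {"delta_pos":[0.05,0,0],"yaw":0,"jaw":1}
    - {"delta_pos":[0.05,0,0],"yaw":0,"jaw":1}
    - {"delta_pos":[0.05,0,0],"yaw":0,"jaw":1}
    - {"delta_pos":[0.05,0,0],"yaw":0,"jaw":1}
    - {"delta_pos":[0.05,0,0],"yaw":0,"jaw":1}
    - {"delta_pos":[0.05,0,0],"yaw":0,"jaw":1}
    - {"delta_pos":[0.05,0,0],"yaw":0,"jaw":1}
    - {"delta_pos":[0.05,0,0],"yaw":0,"jaw":1}
    - {"delta_pos":[0.05,0,0],"yaw":0,"jaw":1}
    - {"delta_pos":[0,0,0],"yaw":0,"jaw":1}

```text
time_s: 16.75
eef_pos: [0.6086, 0.0098, 0.0862]
ee_rot: [[0.129, 0.992, 0.0], [0.992, -0.129, 0.0], [0.0, 0.0, -1.0]]
ft_force: [0.2, -3.0, 2.4]
width: 0.251
```

>>> send_rows:
  series:
    - {"delta_pos":[0.05,0,0],"yaw":0,"jaw":1}
    - {"delta_pos":[0.05,0,0],"yaw":0,"jaw":1}
    - {"delta_pos":[0.05,0,0],"yaw":0,"jaw":1}
    - {"delta_pos":[0.05,0,0],"yaw":0,"jaw":1}
    - {"delta_pos":[0.05,0,0],"yaw":0,"jaw":1}
    - {"delta_pos":[0.05,0,0],"yaw":0,"jaw":1}
    - {"delta_pos":[0.05,0,0],"yaw":0,"jaw":1}
    - {"delta_pos":[0.05,0,0],"yaw":0,"jaw":1}
    - {"delta_pos":[0.05,0,0],"yaw":0,"jaw":1}
    - {"delta_pos":[0,0,0],"yaw":0,"jaw":1}

```text
time_s: 18.0
eef_pos: [0.6091, 0.0143, 0.0862]
ee_rot: [[0.129, 0.992, -0.0], [0.992, -0.129, 0.0], [0.0, -0.0, -1.0]]
ft_force: [0.2, -3.4, 3.0]
width: 0.254
```

>>> send_rows:
  series:
    - {"delta_pos":[0.05,0,0],"yaw":0,"jaw":1}
    - {"delta_pos":[0.05,0,0],"yaw":0,"jaw":1}
    - {"delta_pos":[0.05,0,0],"yaw":0,"jaw":1}
    - {"delta_pos":[0.05,0,0],"yaw":0,"jaw":1}
    - {"delta_pos":[0.05,0,0],"yaw":0,"jaw":1}
    - {"delta_pos":[0.05,0,0],"yaw":0,"jaw":1}
    - {"delta_pos":[0.05,0,0],"yaw":0,"jaw":1}
    - {"delta_pos":[0.05,0,0],"yaw":0,"jaw":1}
    - {"delta_pos":[0.05,0,0],"yaw":0,"jaw":1}
    - {"delta_pos":[0,0,0],"yaw":0,"jaw":1}

```text
time_s: 19.25
eef_pos: [0.6096, 0.0187, 0.0862]
ee_rot: [[0.129, 0.992, -0.0], [0.992, -0.129, 0.0], [0.0, -0.0, -1.0]]
ft_force: [0.1, -4.0, 3.1]
width: 0.252
```

>>> send_rows:
  series:
    - {"delta_pos":[0.05,0,0],"yaw":0,"jaw":1}
    - {"delta_pos":[0.05,0,0],"yaw":0,"jaw":1}
    - {"delta_pos":[0.05,0,0],"yaw":0,"jaw":1}
    - {"delta_pos":[0.05,0,0],"yaw":0,"jaw":1}
    - {"delta_pos":[0.05,0,0],"yaw":0,"jaw":1}
    - {"delta_pos":[0.05,0,0],"yaw":0,"jaw":1}
    - {"delta_pos":[0.05,0,0],"yaw":0,"jaw":1}
    - {"delta_pos":[0.05,0,0],"yaw":0,"jaw":1}
    - {"delta_pos":[0.05,0,0],"yaw":0,"jaw":1}
    - {"delta_pos":[0,0,0],"yaw":0,"jaw":1}

```text
time_s: 20.5
eef_pos: [0.6102, 0.0232, 0.0862]
ee_rot: [[0.129, 0.992, 0.0], [0.992, -0.129, 0.0], [0.0, 0.0, -1.0]]
ft_force: [-0.7, -3.5, 1.7]
width: 0.253
```

>>> send_rows:
  series:
    - {"delta_pos":[0.05,0,0],"yaw":0,"jaw":1}
    - {"delta_pos":[0.05,0,0],"yaw":0,"jaw":1}
    - {"delta_pos":[0.05,0,0],"yaw":0,"jaw":1}
    - {"delta_pos":[0.05,0,0],"yaw":0,"jaw":1}
    - {"delta_pos":[0.05,0,0],"yaw":0,"jaw":1}
    - {"delta_pos":[0.05,0,0],"yaw":0,"jaw":1}
    - {"delta_pos":[0.05,0,0],"yaw":0,"jaw":1}
    - {"delta_pos":[0.05,0,0],"yaw":0,"jaw":1}
    - {"delta_pos":[0.05,0,0],"yaw":0,"jaw":1}
    - {"delta_pos":[0,0,0],"yaw":0,"jaw":1}

```text
time_s: 21.75
eef_pos: [0.6108, 0.0277, 0.0862]
ee_rot: [[0.129, 0.992, 0.0], [0.992, -0.129, 0.0], [0.0, 0.0, -1.0]]
ft_force: [0.5, -2.5, 2.1]
width: 0.25
```

>>> send_rows:
  series:
    - {"delta_pos":[0.05,0,0],"yaw":0,"jaw":1}
    - {"delta_pos":[0.05,0,0],"yaw":0,"jaw":1}
    - {"delta_pos":[0.05,0,0],"yaw":0,"jaw":1}
    - {"delta_pos":[0.05,0,0],"yaw":0,"jaw":1}
    - {"delta_pos":[0.05,0,0],"yaw":0,"jaw":1}
    - {"delta_pos":[0.05,0,0],"yaw":0,"jaw":1}
    - {"delta_pos":[0.05,0,0],"yaw":0,"jaw":1}
    - {"delta_pos":[0.05,0,0],"yaw":0,"jaw":1}
    - {"delta_pos":[0.05,0,0],"yaw":0,"jaw":1}
    - {"delta_pos":[0,0,0],"yaw":0,"jaw":1}

```text
time_s: 23.0
eef_pos: [0.6113, 0.0322, 0.0862]
ee_rot: [[0.129, 0.992, -0.0], [0.992, -0.129, 0.0], [0.0, -0.0, -1.0]]
ft_force: [0.6, -3.5, 1.0]
width: 0.251
```

>>> send_rows:
  series:
    - {"delta_pos":[0.05,0,0.005],"yaw":0,"jaw":1}
    - {"delta_pos":[0.05,0,0],"yaw":0,"jaw":1}
    - {"delta_pos":[0.05,0,0],"yaw":0,"jaw":1}
    - {"delta_pos":[0.05,0,0],"yaw":0,"jaw":1}
    - {"delta_pos":[0.05,0,0],"yaw":0,"jaw":1}
    - {"delta_pos":[0.05,0,0],"yaw":0,"jaw":1}
    - {"delta_pos":[0.05,0,0],"yaw":0,"jaw":1}
    - {"delta_pos":[0.05,0,0],"yaw":0,"jaw":1}
    - {"delta_pos":[0.05,0,0],"yaw":0,"jaw":1}
    - {"delta_pos":[0,0,0],"yaw":0,"jaw":1}

```text
time_s: 24.25
eef_pos: [0.6115, 0.0369, 0.0857]
ee_rot: [[0.128, 0.992, -0.001], [0.992, -0.128, 0.0], [0.0, -0.001, -1.0]]
ft_force: [-0.4, 0.9, -2.1]
width: 0.25
```

z dropped by 0.5 mm, Fz fell to about the free weight, and drag vanished, so the tooth is over the groove at rail y ≈ -14. Stopping there and lowering gently.

>>> send_rows:
  series:
    - {"delta_pos":[0,0,0.02],"yaw":0,"jaw":1}
    - {"delta_pos":[0,0,0.02],"yaw":0,"jaw":1}
    - {"delta_pos":[0,0,0.02],"yaw":0,"jaw":1}
    - {"delta_pos":[0,0,0.02],"yaw":0,"jaw":1}
    - {"delta_pos":[0,0,0.02],"yaw":0,"jaw":1}
    - {"delta_pos":[0,0,0.02],"yaw":0,"jaw":1}
    - {"delta_pos":[0,0,0.02],"yaw":0,"jaw":1}
    - {"delta_pos":[0,0,0.02],"yaw":0,"jaw":1}
    - {"delta_pos":[0,0,0],"yaw":0,"jaw":1}
    - {"delta_pos":[0,0,0],"yaw":0,"jaw":1}

```text
time_s: 25.5
eef_pos: [0.612, 0.0365, 0.0846]
ee_rot: [[0.129, 0.992, 0.0], [0.992, -0.129, -0.0], [-0.0, 0.0, -1.0]]
ft_force: [-0.1, 0.1, -2.8]
width: 0.252
```

```bash
python3 -c "
from h import *
rep()"
```

```text
t 25.5 p [0.612  0.0365 0.0846] yang -7.39 tilt [ 0. -0.] F [-0.118   0.0554 -2.7941] M [-0.0032  0.0102  0.0285] w 0.2521350135941119 railxy mm -22.317663233875887 -14.892894942583853
```

>>> send_rows:
  series:
    - {"delta_pos":[0,0,0.04],"yaw":0,"jaw":1}
    - {"delta_pos":[0,0,0.06],"yaw":0,"jaw":1}
    - {"delta_pos":[0,0,0.08],"yaw":0,"jaw":1}
    - {"delta_pos":[0,0,0.08],"yaw":0,"jaw":1}
    - {"delta_pos":[0,0,0.08],"yaw":0,"jaw":1}
    - {"delta_pos":[0,0,0.08],"yaw":0,"jaw":1}
    - {"delta_pos":[0,0,0.08],"yaw":0,"jaw":1}
    - {"delta_pos":[0,0,0.05],"yaw":0,"jaw":1}
    - {"delta_pos":[0,0,0.05],"yaw":0,"jaw":1}
    - {"delta_pos":[0,0,0],"yaw":0,"jaw":1}

```text
time_s: 26.75
eef_pos: [0.6119, 0.0365, 0.0785]
ee_rot: [[0.129, 0.992, -0.0], [0.992, -0.129, -0.0], [-0.0, -0.0, -1.0]]
ft_force: [0.5, 0.1, -3.4]
width: 0.249
```

```bash
python3 -c "
from h import *
rep()"
```

```text
t 26.75 p [0.6119 0.0365 0.0785] yang -7.39 tilt [-0.0001 -0.    ] F [ 0.5381  0.0918 -3.3746] M [ 0.022  -0.066  -0.0432] w 0.24918631435088406 railxy mm -22.377060342845024 -14.894756663076423
```

>>> send_rows:
  series:
    - {"delta_pos":[0,0,0.03],"yaw":0,"jaw":1}
    - {"delta_pos":[0,0,0.03],"yaw":0,"jaw":1}
    - {"delta_pos":[0,0,0.02],"yaw":0,"jaw":1}
    - {"delta_pos":[0,0,0.02],"yaw":0,"jaw":1}
    - {"delta_pos":[0,0,0.02],"yaw":0,"jaw":1}
    - {"delta_pos":[0,0,0.02],"yaw":0,"jaw":1}
    - {"delta_pos":[0,0,0.01],"yaw":0,"jaw":1}
    - {"delta_pos":[0,0,0],"yaw":0,"jaw":1}
    - {"delta_pos":[0,0,0],"yaw":0,"jaw":1}
    - {"delta_pos":[0,0,0],"yaw":0,"jaw":1}

```text
time_s: 28.0
eef_pos: [0.612, 0.0365, 0.0773]
ee_rot: [[0.129, 0.992, 0.0], [0.992, -0.129, -0.0], [-0.0, 0.0, -1.0]]
ft_force: [-0.3, -0.2, 0.5]
width: 0.248
```

```bash
python3 -c "
from h import *
rep()"
```

```text
t 28.0 p [0.612  0.0365 0.0773] yang -7.39 tilt [ 0.0002 -0.0001] F [-0.2803 -0.2213  0.4782] M [0.0319 0.2483 0.0447] w 0.24843592724637745 railxy mm -22.295194311991118 -14.932759318825617
```

Seated: z is 77.3 mm against 77.2 expected, with about 4 N on the ledge. Releasing slowly.

>>> send_rows:
  series:
    - {"delta_pos":[0,0,0],"yaw":0,"jaw":2.1}
    - {"delta_pos":[0,0,0],"yaw":0,"jaw":2.3}
    - {"delta_pos":[0,0,0],"yaw":0,"jaw":2.5}
    - {"delta_pos":[0,0,0],"yaw":0,"jaw":2.8}
    - {"delta_pos":[0,0,0],"yaw":0,"jaw":3.2}
    - {"delta_pos":[0,0,0],"yaw":0,"jaw":4}
    - {"delta_pos":[0,0,0],"yaw":0,"jaw":4.6}
    - {"delta_pos":[0,0,0],"yaw":0,"jaw":5}
    - {"delta_pos":[0,0,0],"yaw":0,"jaw":5}
    - {"delta_pos":[0,0,0],"yaw":0,"jaw":5}
  force: 20

```text
time_s: 29.25
eef_pos: [0.612, 0.0365, 0.0771]
ee_rot: [[0.129, 0.992, 0.0], [0.992, -0.129, -0.0], [-0.0, 0.0, -1.0]]
ft_force: [0.8, 0.1, -0.8]
width: 0.586
```

```bash
python3 -c "
from h import *
rep()
from bench import env
cv2.imwrite('pics/w5.png',env.snapshot('wrist')['image'])"
```

```text
t 29.25 p [0.612  0.0365 0.0771] yang -7.39 tilt [ 0. -0.] F [ 0.7664  0.1391 -0.8381] M [-0.005   0.0658 -0.0028] w 0.5857619526225659 railxy mm -22.336518856525156 -14.902119161855811
```

View pics/w5.png

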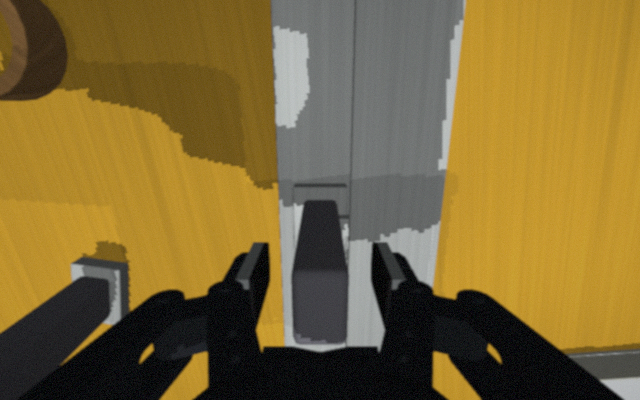

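The wrist view shows both pads clear of the grip, at about (265,280) and (378,280), and the grip upright at (320,300). Retreating straight up.

>>> send_rows:
  series:
    - {"delta_pos":[0,0,-0.5],"yaw":0,"jaw":5}
    - {"delta_pos":[0,0,-1],"yaw":0,"jaw":5}
    - {"delta_pos":[0,0,-2],"yaw":0,"jaw":5}
    - {"delta_pos":[0,0,-2.5],"yaw":0,"jaw":5}
    - {"delta_pos":[0,0,-3],"yaw":0,"jaw":5}
    - {"delta_pos":[0,0,-3],"yaw":0,"jaw":5}
    - {"delta_pos":[0,0,-3],"yaw":0,"jaw":5}
    - {"delta_pos":[0,0,-2],"yaw":0,"jaw":5}
    - {"delta_pos":[0,0,-1],"yaw":0,"jaw":5}
    - {"delta_pos":[0,0,0],"yaw":0,"jaw":5}

```text
time_s: 30.55
eef_pos: [0.6122, 0.0365, 0.2579]
ee_rot: [[0.129, 0.992, 0.002], [0.992, -0.129, -0.0], [0.0, 0.002, -1.0]]
ft_force: [-0.1, 0.6, -0.6]
width: 0.585
```

```bash
python3 -c "
from h import *
rep()
from bench import env
r=env.snapshot('wrist');cv2.imwrite('pics/w6.png',r['image']);print(repr(r['xyz']),repr(r['attitude']))
cv2.imwrite('pics/s6.png',env.snapshot('side')['image'])
i=cv2.imread('pics/s6.png')[140:290,230:400];cv2.imwrite('pics/s6z.png',cv2.resize(i,(680,600),interpolation=cv2.INTER_CUBIC))"
```

```text
t 30.55 p [0.6122 0.0365 0.2579] yang -7.39 tilt [ 0.0016 -0.0002] F [-0.0512  0.6121 -0.6163] M [-0.0084  0.0418  0.0183] w 0.5853063364798528 railxy mm -22.122486647453833 -14.872457614173252
array([0.6212, 0.1082, 0.3998]) array([[ 0.9916,  0.1239,  0.037 ],
       [-0.1294,  0.9501,  0.2839],
       [-0.    , -0.2864,  0.9581]])
```

View pics/w6.png

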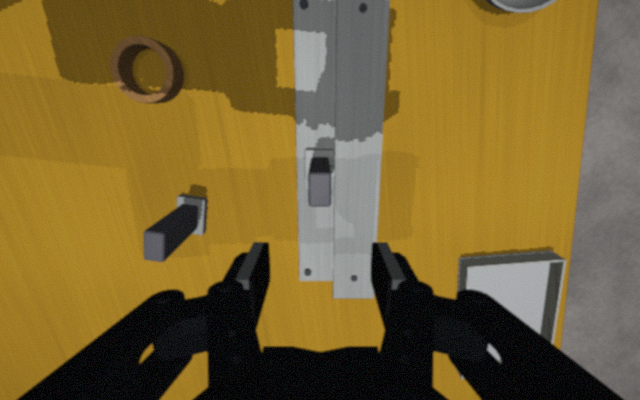

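View pics/s6z.png

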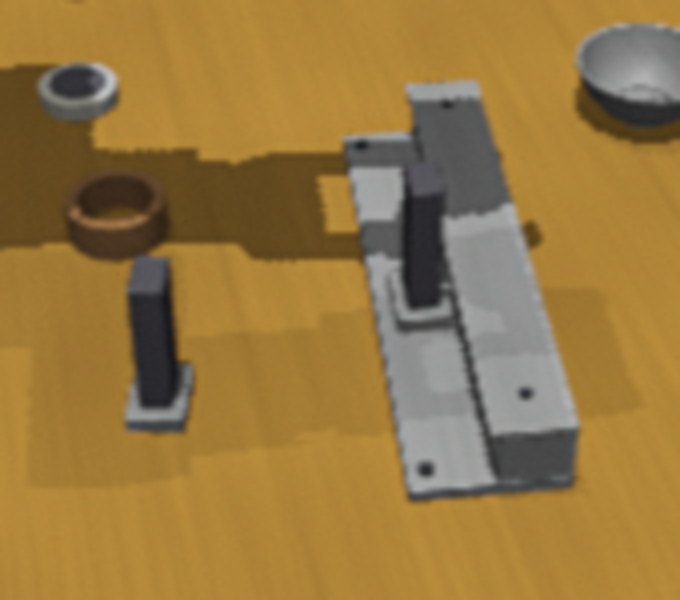

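The stop stands upright on the ledge: grip top at (319,188) in the wrist view and about (424,180) in the zoomed side view. The post and tape look unmoved. I'll make a two-view height check.

```bash
python3 -c "
from h import *
p=np.array([.6212,.1082,.3998]);R=np.array([[.9916,.1239,.037],[-.1294,.9501,.2839],[0,-.2864,.9581]])
d1=R@np.array([(319.5-320)/312.28,-(188-198.66)/312.28,-1])
u,v=crop((424,180),4,(230,140));a=cast('side',(u,v),0);q=np.array(CAM['side'][3]);d2=a-q
A=np.stack([d1,-d2],1);s=np.linalg.lstsq(A,q-p,rcond=None)[0]
x,y=p+s[0]*d1,q+s[1]*d2;m=(x+y)/2;e=m[:2]-RO;print('grip top',m,'gap',np.linalg.norm(x-y),'rail',e@RX*1e3,e@RYV*1e3)
"
```

```text
grip top [0.61115795 0.03361422 0.11265249] gap 0.000314047142972505 rail -22.780480397257715 -17.88193816384478
```

```bash
python3 -c "
from bench import env
print(env.close_job())"
```

```text
the job is handed in; nothing more can be done
None
```

The tray stop is seated in the groove with its foot down on the ledge and released. I handed the job in at about 30.6 s of the 61 s allowed.

**What I did:** I gripped the stop high across the 22 mm and slipped its tongue under the hood. I set the tooth on the floor at rail y ≈ -83 mm with about 5 N. I dragged it towards +y, pressing with 4–8 N and 2–5 N of drag. At y ≈ -15 mm the tooth dropped: the height fell 0.5 mm, the drag vanished and the vertical force returned nearly to the free weight. I stopped there, lowered it until it carried about 4 N, opened the jaws and backed straight up.

**Last checks:**
- **Seating:** The tool height at seating put the stop's origin at about 10.1 mm, against the required 10 mm.
- **Pictures:** They show the stop upright and square on the ledge with the gripper clear. The post and tape look unmoved; I compared them by eye only. I did not look at the brush and thermometer closely at the end.
- **Disagreement:** A rough two-view check put the grip top at 113 mm instead of the expected 117 mm, and 3 mm away along the rail. I put this down to hand-picked pixels. It still rules out the stop resting on the floor, where the top would be at 126 mm.
- **Forces:** I only saw forces at the end of each move. The largest between stop and rail was about 10 N (8.3 N down, 4.9 N drag), against the 25 N limit.

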